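# Scoop walnuts from the tilt-out bin into the sieve

## Robot

A 6-joint arm with a two-finger parallel gripper is mounted at the origin on the work surface. World frame = base frame: x ahead of the robot, y to its left, z up, the work surface at z = 0. Lengths are in m, angles in degrees, forces in N, time in s.
With the tool pointing down it reaches from about 0.4 to 0.825 m from the base axis. Payload 7 kg.
Tool frame: the origin (TCP) lies on the centre line of the jaws, within the pads' length; the fingertips stand 19 mm ahead of it and the grasp point (between the pads) is the TCP (r.tips_ahead is the distance from the TCP to the fingertips, in m); z points along the fingers, y is the line along which they close (so a half turn about z gives the same grasp; the last joint's range is limited). The gripper opens to 88 mm and grips with 3 to 60 N. Pads are 19 mm wide; open, the fingers measure 130 mm over their backs; the gripper's body (78 mm by 193 mm) begins 47 mm behind the grasp point.
Start: joints at [-52.706, 20.546, 0.682, 0, -70.136, -16.507], TCP at [0.24, -0.631, 0.246] pointing down, gripper open.
Joint ranges: [-176.03, 176.03], [-82.01, 121.73], [-58.28, 71.71], [-173.87, 95.51], [-174.79, -0.11], [-173.66, 173.66]. Speed limits (degrees/s): [136.94, 136.94, 172.46, 180, 180, 180].

## Interface

Orientations are given as [roll, pitch, yaw] about the fixed x, y, z axes, in that order (R = Rz(yaw) Ry(pitch) Rx(roll)).
In Python, from plant import r, viewer, close_job gives the robot as it stands. The module is installed in compiled form; this text tells all that it offers.
- The arm moves only by the tool arm_command, never from a script. Its arguments are lists of equal length, an entry for each row: "travel": the shift along the world's x, y, z scaled (see below), a list of three; "delta_rot": the turn, a rotation vector about the world's x, y, z scaled (see below), a list of three. In form: {"travel": [[dx, dy, dz], ...], "delta_rot": [[rx, ry, rz], ...]}. A call has 1 to 20 rows; each row is the pose to reach, as a shift and turn from the pose commanded when the call began; what a row does not reach only later rows make up. The controller multiplies each number of a shift by 0.5 m and each number of a turn by 90 degrees. A row lasts 1/8 s, in which the tool goes at most 62.5 mm and 10.7 degrees, less where a joint would pass 70% of its speed; a pose out of reach is approached as far as the arm can. A call with a number of a shift or a turn outside -1 to 1 is refused whole. A call with a gripper value outside its range is refused whole. "grip" is the opening, from 0 (shut) to 1 (fully open), set as the call begins (left out, the last holds). The fingers move at their own pace and stop on an object; "newtons" is the grip in N (left out, the last holds). Time passes only in rows, so rows that repeat a pose let the fingers close. It gives the time, the measured TCP pose, the force, the opening and the grip force at its end, in the units of the state.
- r.get_state(): the state, without advancing time (a new reading comes with each control period).
- viewer.capture(name): name is "scene" or "top" or "wrist"; returns a dict with "img" (480x640x3 uint8, red, green, blue), "camera_matrix" (3x3 intrinsics, pixels), "R" (3x3) and "t" (3): a world point X has camera coordinates R X + t; the wrist camera has in their place "mount" (4x4, takes a point from camera to tool coordinates, whose origin is the TCP and whose axes are the flange's). Camera axes: x right, y down, z forward; pixel columns grow to the right and rows downward; lengths in m; the calibration is good to about 2 mm. A picture is of the moment at which its call begins: read the wrist's pose just before it. There is no depth.
- close_job(): hands the job in; it is judged then, once.
The state is a dict: "time_s": time; "joints": joint angles; "qd": joint speeds; "joint_torque": joint torques, N m; "tcp_pos": TCP position; "eef_rot": TCP orientation; "contact_force": force on the tool from outside, world axes, zero at the start; "moment": the same for the moment, N m; "gripper_width": finger opening in m; "gripper_force": force on a finger pad.
Only numpy, scipy, OpenCV 4.12 (cv2) and the standard library are available. Lean on these libraries where they do the work, as an engineer would, in place of code of your own. Each camera call takes 0.05 s, during which the arm holds its last target. There are 200 camera calls.

## Task

Use the yellow scoop to move at least three of the four walnuts from the tilted-out aluminium bin into the steel sieve, then set the scoop down upright on the steel worktop. The walnut left over, if any, stays in the bin and none may lie on the worktop; the walnuts are handled with the scoop only, not the fingers. Feel gently for the bin with the scoop instead of ramming it, keep the sieve upright and leave the spice box, the jar and the tumbler where they are.

Things in the scene. Friction and masses are not known exactly. Their poses are not given: they have to be found in the camera images.
- scoop: Yellow plastic scoop, 120 g: pan 92 mm long (x), 140 wide (y), 3 mm floor; 3 mm walls 42 high at the back (+x) and along the sides' rear half, sloping down to the open lip in front (-x). Origin: centre of the underside, z up. A post at the back bears the handle, a bar over the pan along x from -22 to +48 mm, 18 wide, 76 to 98 above the underside. Starts upright, mouth within 0.5 rad of -x.
- scoop_handle (a point): Grip point in the middle of the handle bar, 5 mm behind the pan's centre and 87 mm above its underside. The bar runs along x, so fingers close along y; the space under the bar is free.
- scoop_lip (a point): Middle of the scoop's front lip, on the underside: 46 mm in front (-x) of the scoop's origin.
- binframe: Fixed steel stand of the bin, base plate 260 x 190 mm, 10 mm thick, with low cheeks up to 55 mm high at the sides of its front half; origin at the centre of its underside, front faces -x. It carries the aluminium tray.
- bin (a joint): Tilt of the aluminium tray (rad) about a level hinge along y at its lower front edge, 110 mm in front of the stand's origin and 26 mm above the worktop: 0 = floor level, larger = tipped out farther, back raised, front wall leaning to the robot. The stiff hinge holds the start angle (0.15 to 0.30; stop at 0.4) but gives way to about 2 N m.
- bin_corner (a point): Inner corner of the tray where floor and front wall meet, at mid width. Tilts with the tray: x runs up along the floor to the back, y across, z is the floor's normal. Inside, the tray is 210 mm long (x), 154 wide (y), open at the top; walls 3 mm thick rise 57 mm above the inner floor.
- sieve: Perforated steel sieve bowl, 0.4 kg, loose: foot 90 mm wide, mouth 192 mm across at the rim 68 mm above the worktop, two stub handles at its y sides reaching 124 mm from the axis. Origin at the centre of the underside.
- sieve_in (a point): Centre of the sieve's inner floor, on its axis, 10 mm above its underside.
- nut0: A walnut in its shell, rigid, nearly round, 43 mm long and 38 mm thick, 22 g, smooth (friction about 0.25); origin at its centre. At the start it lies in the bin near the low front wall.
- nut1: A walnut in its shell, rigid, nearly round, 43 mm long and 38 mm thick, 22 g, smooth (friction about 0.25); origin at its centre. At the start it lies in the bin near the low front wall.
- nut2: A walnut in its shell, rigid, nearly round, 43 mm long and 38 mm thick, 22 g, smooth (friction about 0.25); origin at its centre. At the start it lies in the bin near the low front wall.
- nut3: A walnut in its shell, rigid, nearly round, 43 mm long and 38 mm thick, 22 g, smooth (friction about 0.25); origin at its centre. At the start it lies in the bin near the low front wall.
- spicebox: Closed round steel spice box, 116 mm across, 75 mm high with its knob; bystander. Origin at the centre of the underside.
- jar: Green glass jar with a lid, 84 mm across, 130 mm high; bystander. Origin at the centre of the underside.
- tumbler: Empty steel tumbler, 72 mm across, 100 mm high; bystander. Origin at the centre of the underside.

How it is judged (in metres and radians):
On the way:
1. at least one walnut rides in the scoop, lifted clear of the bin (scoop more than 110 mm above the worktop) (((x of nut0 in the frame of scoop between -0.046 and 0.046 m and y of nut0 in the frame of scoop between -0.07 and 0.07 m and z of nut0 in the frame of scoop between 0.01 and 0.075 m) or (x of nut1 in the frame of scoop between -0.046 and 0.046 m and y of nut1 in the frame of scoop between -0.07 and 0.07 m and z of nut1 in the frame of scoop between 0.01 and 0.075 m) or (x of nut2 in the frame of scoop between -0.046 and 0.046 m and y of nut2 in the frame of scoop between -0.07 and 0.07 m and z of nut2 in the frame of scoop between 0.01 and 0.075 m) or (x of nut3 in the frame of scoop between -0.046 and 0.046 m and y of nut3 in the frame of scoop between -0.07 and 0.07 m and z of nut3 in the frame of scoop between 0.01 and 0.075 m)) and height (world z) of scoop above 0.11 m and contact force between scoop and binframe below 0.1 N), for 0.2 s.
At the end, for the whole second after the job is handed in: At least three walnuts rest in the sieve (within 75 mm of its axis, 0 to 95 mm over its floor), each other one in the sieve or the bin's tray; the sieve and the released scoop stand upright (0.12 rad) on the worktop, at rest ((((horizontal distance between nut0 and sieve_in below 0.075 m and z of nut0 in the frame of sieve_in between 0 and 0.095 m and linear speed of nut0 below 0.06 m/s) and (horizontal distance between nut1 and sieve_in below 0.075 m and z of nut1 in the frame of sieve_in between 0 and 0.095 m and linear speed of nut1 below 0.06 m/s) and (horizontal distance between nut2 and sieve_in below 0.075 m and z of nut2 in the frame of sieve_in between 0 and 0.095 m and linear speed of nut2 below 0.06 m/s)) or ((horizontal distance between nut0 and sieve_in below 0.075 m and z of nut0 in the frame of sieve_in between 0 and 0.095 m and linear speed of nut0 below 0.06 m/s) and (horizontal distance between nut1 and sieve_in below 0.075 m and z of nut1 in the frame of sieve_in between 0 and 0.095 m and linear speed of nut1 below 0.06 m/s) and (horizontal distance between nut3 and sieve_in below 0.075 m and z of nut3 in the frame of sieve_in between 0 and 0.095 m and linear speed of nut3 below 0.06 m/s)) or ((horizontal distance between nut0 and sieve_in below 0.075 m and z of nut0 in the frame of sieve_in between 0 and 0.095 m and linear speed of nut0 below 0.06 m/s) and (horizontal distance between nut2 and sieve_in below 0.075 m and z of nut2 in the frame of sieve_in between 0 and 0.095 m and linear speed of nut2 below 0.06 m/s) and (horizontal distance between nut3 and sieve_in below 0.075 m and z of nut3 in the frame of sieve_in between 0 and 0.095 m and linear speed of nut3 below 0.06 m/s)) or ((horizontal distance between nut1 and sieve_in below 0.075 m and z of nut1 in the frame of sieve_in between 0 and 0.095 m and linear speed of nut1 below 0.06 m/s) and (horizontal distance between nut2 and sieve_in below 0.075 m and z of nut2 in the frame of sieve_in between 0 and 0.095 m and linear speed of nut2 below 0.06 m/s) and (horizontal distance between nut3 and sieve_in below 0.075 m and z of nut3 in the frame of sieve_in between 0 and 0.095 m and linear speed of nut3 below 0.06 m/s))) and ((horizontal distance between nut0 and sieve_in below 0.075 m and z of nut0 in the frame of sieve_in between 0 and 0.095 m and linear speed of nut0 below 0.06 m/s) or (x of nut0 in the frame of bin_corner between 0 and 0.21 m and y of nut0 in the frame of bin_corner between -0.077 and 0.077 m and z of nut0 in the frame of bin_corner between 0 and 0.08 m)) and ((horizontal distance between nut1 and sieve_in below 0.075 m and z of nut1 in the frame of sieve_in between 0 and 0.095 m and linear speed of nut1 below 0.06 m/s) or (x of nut1 in the frame of bin_corner between 0 and 0.21 m and y of nut1 in the frame of bin_corner between -0.077 and 0.077 m and z of nut1 in the frame of bin_corner between 0 and 0.08 m)) and ((horizontal distance between nut2 and sieve_in below 0.075 m and z of nut2 in the frame of sieve_in between 0 and 0.095 m and linear speed of nut2 below 0.06 m/s) or (x of nut2 in the frame of bin_corner between 0 and 0.21 m and y of nut2 in the frame of bin_corner between -0.077 and 0.077 m and z of nut2 in the frame of bin_corner between 0 and 0.08 m)) and ((horizontal distance between nut3 and sieve_in below 0.075 m and z of nut3 in the frame of sieve_in between 0 and 0.095 m and linear speed of nut3 below 0.06 m/s) or (x of nut3 in the frame of bin_corner between 0 and 0.21 m and y of nut3 in the frame of bin_corner between -0.077 and 0.077 m and z of nut3 in the frame of bin_corner between 0 and 0.08 m)) and angle between each of sieve, scoop's own z axis and vertical below 0.12 rad and height (world z) of each of sieve, scoop below 0.012 m and linear speed of each of sieve, scoop below 0.05 m/s); the robot touches nothing.
It fails at once if a walnut is touched by the fingers (over 1 N) (contact force between the fingers and nut0 above 1 N or contact force between the fingers and nut1 above 1 N or contact force between the fingers and nut2 above 1 N or contact force between the fingers and nut3 above 1 N).
It fails at once if the bin is rammed with the scoop (over 40 N) (contact force between scoop and binframe above 40 N).
It fails at once if the sieve is tipped by more than 0.5 rad (angle between sieve's own z axis and vertical above 0.5 rad).
It fails at once if a bystander (spice box, jar, tumbler) is shifted more than 30 mm or tipped more than 0.3 rad (distance of any of spicebox, jar, tumbler from where it was at the start of the episode above 0.03 m or angle between any of spicebox, jar, tumbler's own z axis and vertical above 0.3 rad).
It also fails if it takes over 67 s, if anything falls off the work surface, if the arm or the gripper's body presses on something with over 40 N, if the wrist force passes 120 N, or if a joint passes its speed limit or range.

## Working session

There is one attempt and no reset: what is moved stays moved. The work goes in short steps, Python scripts to look and compute and a tool call to move; the robot and the scene stay as the last step left them, time stands still between calls to the robot, and variables do not carry over. Pictures are saved under pics/ and viewed, at most 10 in all, crops included, and the job is handed in when it is done.

Besides the shell and the picture viewer there is one more tool, called as a command line: name --argument value ..., lists and objects as JSON in quotes. arm_command: Moves the arm, as the interface text tells. Shifts and turns lie within -1 to 1; 1 stands for 0.5 m of shift or 90 degrees of turn. Its arguments: {"type":"object","properties":{"travel":{"type":"array"},"delta_rot":{"type":"array"},"grip":{"type":"number"},"newtons":{"type":"number"}},"required":["travel","delta_rot"]}

```bash
mkdir -p pics
python3 - <<'E'
from plant import r,viewer
import cv2,numpy as np,pickle
s=r.get_state();print(s['time_s'],s['tcp_pos'],s['eef_rot'],s['gripper_width'],r.tips_ahead)
d={}
for n in("scene","top","wrist"):
    c=viewer.capture(n);d[n]=c;cv2.imwrite(f'pics/{n}0.png',c['img'][:,:,::-1])
    print(n,np.round(c['camera_matrix'],1).tolist(),{k:np.round(c[k],3).tolist() for k in c if k not in('img','camera_matrix')})
pickle.dump(d,open('d0.pkl','wb'))
E
```

```text
0.0 [ 0.23935317 -0.63063065  0.24459078] [ 1.79902392e+02 -8.16112552e-03 -1.59221569e+02] 0.08714418048891383 0.019
scene [[473.1, 0.0, 319.7], [0.0, 473.1, 242.5], [0.0, 0.0, 1.0]] {'R': [[0.53, 0.848, 0.007], [0.721, -0.446, -0.53], [-0.447, 0.286, -0.848]], 't': [-0.242, -0.381, 1.665]}
top [[491.1, 0.0, 318.9], [0.0, 491.1, 238.3], [0.0, 0.0, 1.0]] {'R': [[0.005, -1.0, 0.019], [-0.99, -0.008, -0.142], [0.142, -0.018, -0.99]], 't': [-0.045, 0.554, 1.063]}
wrist [[344.6, 0.0, 320.0], [0.0, 344.6, 243.9], [0.0, 0.0, 1.0]] {'mount': [[-0.0, -0.968, -0.25, 0.066], [1.0, 0.0, -0.001, -0.0], [0.001, -0.25, 0.968, -0.139], [0.0, 0.0, 0.0, 1.0]]}
```

View pics/top0.png

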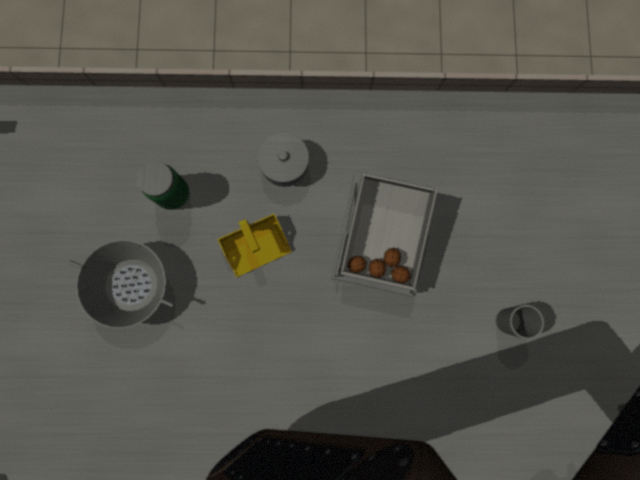

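View pics/scene0.png

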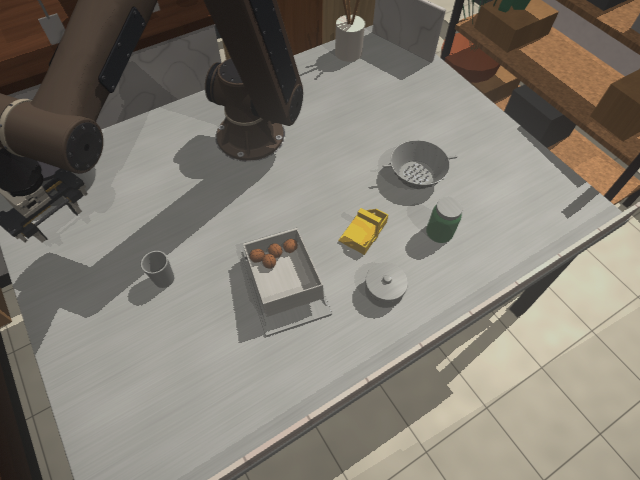

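The top view shows the sieve at (122,284), the scoop at (255,245) and the bin at (390,235), with four nuts along its front wall at (357,264), (377,268), (392,257) and (401,274). The spice box is at (284,158), the jar at (165,185) and the tumbler at (526,321). I'll zoom in next.

```bash
python3 - <<'E'
import cv2,pickle,numpy as np
d=pickle.load(open('d0.pkl','rb'))
def crop(n,x,y,w,h,k):
    i=d[n]['img'][y:y+h,x:x+w,::-1]; i=np.clip(i.astype(float)*1.5,0,255).astype('uint8')
    return cv2.resize(i,None,fx=k,fy=k,interpolation=cv2.INTER_CUBIC)
cv2.imwrite('pics/topc.png',crop('top',210,160,260,150,3))
cv2.imwrite('pics/scc.png',crop('scene',225,190,180,150,4))
E
cat > h.py <<'E'
import numpy as np
from scipy.spatial.transform import Rotation as Ro
def ray(c,uv):
    d=np.linalg.solve(c['camera_matrix'],[uv[0],uv[1],1.]);R=np.array(c['R']);t=np.array(c['t'])
    return -R.T@t,R.T@d
def atz(c,uv,z):
    o,d=ray(c,uv);return o+d*(z-o[2])/d[2]
def tri(a,ua,b,ub):
    o,d=ray(a,ua);p,e=ray(b,ub);d/=np.linalg.norm(d);e/=np.linalg.norm(e)
    s=np.linalg.lstsq(np.c_[d,-e],p-o,rcond=None)[0];A=o+s[0]*d;B=p+s[1]*e
    return (A+B)/2,np.linalg.norm(A-B)
def wristcam(c,s):
    T=np.eye(4);T[:3,:3]=Ro.from_euler('xyz',s['eef_rot'],degrees=True).as_matrix();T[:3,3]=s['tcp_pos']
    M=np.linalg.inv(T@np.array(c['mount']));return dict(camera_matrix=c['camera_matrix'],R=M[:3,:3],t=M[:3,3],img=c['img'])
def proj(c,X):
    q=np.array(c['camera_matrix'])@(np.array(c['R'])@np.array(X,float).T+np.array(c['t'])[:,None]);return (q[:2]/q[2]).T
E
```

```text
(no output)
```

View pics/topc.png

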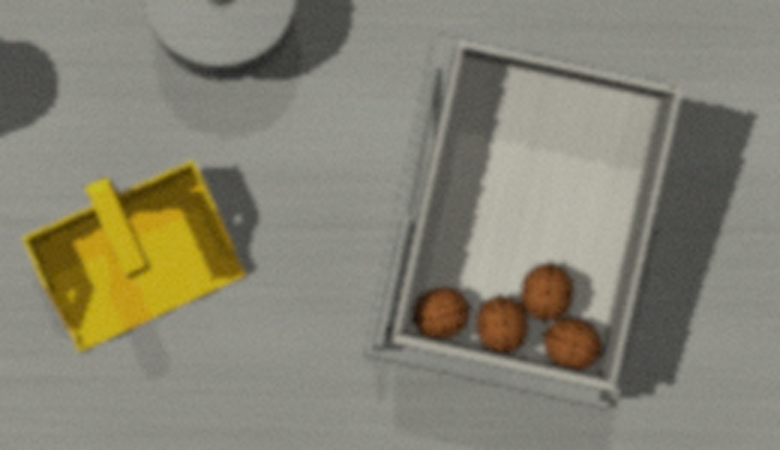

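View pics/scc.png

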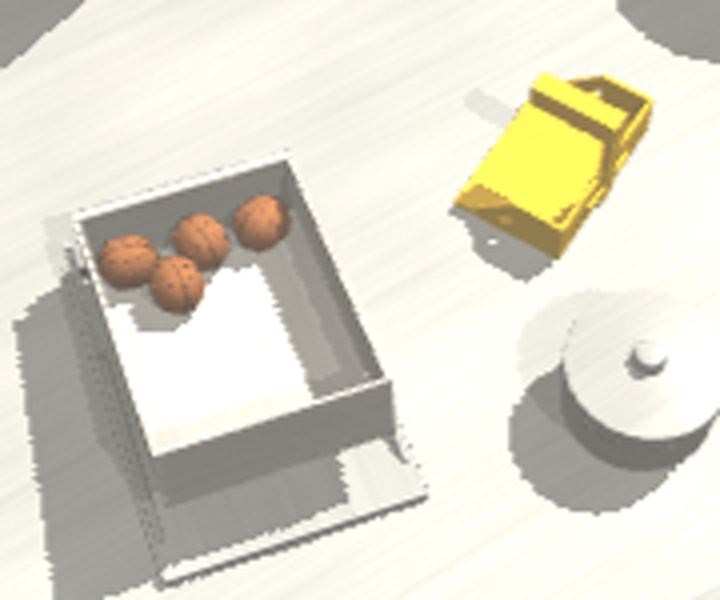

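```bash
cat > fit.py <<'E'
import pickle,numpy as np
from h import *
from scipy.optimize import least_squares
d=pickle.load(open('d0.pkl','rb'));T,S=d['top'],d['scene']
tc=lambda *p:np.array(p)/3+[210,160]-.33
sc=lambda *p:np.array(p)/4+[225,190]-.37
rz=lambda a:Ro.from_euler('z',a).as_matrix()
def bin_pts(p,P): # P in corner frame
    x,y,a,t=p; Ry=Ro.from_euler('y',-t).as_matrix()
    q=(Ry@(np.array(P)+[0,0,.003]).T).T+[-.110,0,.026]
    return (rz(a)@q.T).T+[x,y,0]
rim=[[.213,.08,.057],[.213,-.08,.057],[-.003,-.08,.057],[-.003,.08,.057]]
tp=tc((460,45),(678,90),(613,387),(398,340)); sp=sc((390,380),(153,455),(77,215),(287,157))
base=np.array([[.13,.095,.01],[.13,-.095,.01]]);bs=sc((427,495),(165,583))
def f(p):
    W=bin_pts(p,rim);B=(rz(p[2])@base.T).T+[p[0],p[1],0]
    return np.r_[(proj(T,W)-tp).ravel(),(proj(S,W)-sp).ravel(),(proj(S,B)-bs).ravel()]
b=least_squares(f,[.55,-.13,-.2,.2]);pb=b.x;print('bin',pb.round(4));print(b.fun.round(1))
so=np.array([[.046,.07,.042],[.046,-.07,.042],[-.046,.07,.002],[-.046,-.07,.002],[-.022,0,.098],[.048,0,.098]])
st=tc((25,240),(195,163),(82,350),(243,275),(135,271),(100,182))
g=lambda p:(proj(T,(rz(p[2])@so.T).T+[p[0],p[1],0])-st).ravel()
s=least_squares(g,[.55,.13,.4]);ps=s.x;print('scoop',ps.round(4),s.fun.round(1))
print('scoop in scene crop',((proj(S,(rz(ps[2])@so.T).T+[ps[0],ps[1],0])-[225,190])*4).round())
nt=tc((442,313),(502,324),(547,292),(573,343));ns=sc((261,222),(200,241),(178,284),(129,261))
xb=lambda W:(Ro.from_euler('y',pb[3]).as_matrix()@((rz(-pb[2])@(W-[pb[0],pb[1],0]))-[-.11,0,.026]))-[0,0,.003]
for a,c in zip(nt,ns):
    W,e=tri(T,a,S,c);print('nut',W.round(3),round(e,4),'binframe',xb(W).round(3))
for z in(0.068,):print('sieve rim c',atz(T,(122,284),z))
print('corner',bin_pts(pb,[[0,0,0],[-.003,0,.057]]))
print('rest',{k:atz(T,u,z).round(3) for k,u,z in(('jar',(160,180),.13),('box',(284,158),.07),('tumb',(526,321),.1))})
pickle.dump((pb,ps),open('fit.pkl','wb'))
E
python3 fit.py
```

```text
bin [ 0.5775 -0.1929 -0.2099  0.1548]
[ 0.1 -1.1  1.  -0.1  0.7  0.  -1.  -0.4  0.4 -0.1  0.1  0.4 -1.3 -0.3
  0.4 -1.8  0.7 -0.7 -0.4 -0.3]
scoop [0.5398 0.1025 0.4382] [-0.8 -1.  -0.1 -1.  -0.7  0.9  1.4  0.6  0.9  0.2 -0.7  0.2]
scoop in scene crop [[653.  93.]
 [560. 225.]
 [544.  71.]
 [450. 196.]
 [534.  72.]
 [618. 116.]]
nut [ 0.496 -0.126  0.048] 0.0003 binframe [0.02  0.048 0.016]
nut [ 0.488 -0.171  0.049] 0.0017 binframe [0.022 0.003 0.017]
nut [ 0.512 -0.203  0.053] 0.0005 binframe [ 0.052 -0.024  0.016]
nut [ 0.475 -0.223  0.048] 0.0002 binframe [ 0.019 -0.051  0.016]
sieve rim c [0.44837247 0.38055275 0.068     ]
corner [[ 0.46944898 -0.16992382  0.02896411]
 [ 0.45795286 -0.16747437  0.08481964]]
rest {'jar': array([0.662, 0.292, 0.13 ]), 'box': array([0.731, 0.038, 0.07 ]), 'tumb': array([ 0.375, -0.474,  0.1  ])}
```

arm_command --travel '[[0.1,0.25,0.0],[0.2,0.5,0.0],[0.3,0.75,0.0],[0.4,0.9,0.0],[0.4,0.9,0.0],[0.4,0.9,0.0],[0.4,0.9,0.0],[0.4,0.9,0.0],[0.4,0.9,0.0],[0.4,0.9,0.0],[0.4,0.9,0.0]]' --delta_rot '[[0,0,0.048],[0,0,0.048],[0,0,0.048],[0,0,0.048],[0,0,0.048],[0,0,0.048],[0,0,0.048],[0,0,0.048],[0,0,0.048],[0,0,0.048],[0,0,0.048]]'

```text
time_s: 1.52
tcp_pos: [0.439, -0.1818, 0.2454]
eef_rot: [180.0, -0.0, -155.0]
contact_force: [-0.4, 1.0, -0.1]
gripper_width: 0.0876
gripper_force: 0.0
```

```bash
cat > cap.py <<'E'
import sys,pickle,cv2,numpy as np
from plant import r,viewer
from h import *
def cap(n,f):
    s=r.get_state();c=viewer.capture(n)
    if n=='wrist':c=wristcam(c,s)
    pickle.dump((c,s),open(f+'.pkl','wb'));cv2.imwrite(f'pics/{f}.png',np.clip(c['img'][:,:,::-1]*1.5,0,255).astype('uint8'));return c,s
if __name__=='__main__':
    c,s=cap(sys.argv[1],sys.argv[2]);print(s['time_s'],s['tcp_pos'].round(4),s['eef_rot'].round(2),s['contact_force'].round(1))
E
python3 cap.py wrist w1
```

```text
1.525 [ 0.439  -0.1818  0.2454] [ 1.7999e+02 -2.0000e-02 -1.5497e+02] [-0.4  1.  -0.1]
```

arm_command --travel '[[0.1,0.1,0.0],[0.21,0.29,0.0],[0.21,0.46,0.0],[0.21,0.57,0.0],[0.21,0.57,0.0],[0.21,0.57,0.0],[0.21,0.57,0.0],[0.21,0.57,0.0]]' --delta_rot '[[0,0,0],[0,0,0],[0,0,0],[0,0,0],[0,0,0],[0,0,0],[0,0,0],[0,0,0]]'

```text
time_s: 2.58
tcp_pos: [0.5444, 0.1024, 0.2456]
eef_rot: [-180.0, -0.0, -155.0]
contact_force: [0.0, -0.8, 0.4]
gripper_width: 0.0875
gripper_force: 0.0
```

```bash
python3 cap.py wrist w2
```

```text
2.575 [0.5444 0.1024 0.2456] [-1.8000e+02 -1.0000e-02 -1.5501e+02] [ 0.  -0.8  0.4]
```

View pics/w2.png

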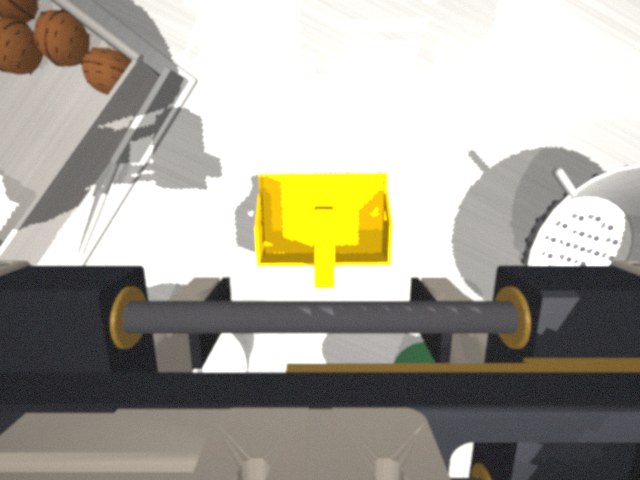

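The scoop is square to the tool. The lip corners are at (259,175) and (388,174), the back wall's top corners at (257,264) and (390,264), and the handle top ends at (324,208) and (324,287).

```bash
cat > fit2.py <<'E'
from fit import *
w,s=pickle.load(open('w2.pkl','rb'))
wp=np.array([[390,264],[257,264],[388,174],[259,175],[324,208],[324,287]],float)
P=lambda p:(rz(p[2])@so.T).T+[p[0],p[1],p[3]]
for wt,ww in((1,1),(0,1)):
    q=least_squares(lambda p:np.r_[wt*(proj(T,P(p))-st).ravel(),ww*(proj(w,P(p))-wp).ravel()],[*ps,0]);p=q.x
    print('scoop',p.round(4),np.degrees(p[2]),q.fun.round(1));print('handle',(rz(p[2])@[.005,0,.087]+[p[0],p[1],p[3]]).round(4))
W,e=tri(T,st[4],w,wp[4]);print('handle front tri',W,e);W,e=tri(T,st[5],w,wp[5]);print(W,e)
E
python3 fit2.py|tail -10
```

```text
[ 0.45795286 -0.16747437  0.08481964]]
rest {'jar': array([0.662, 0.292, 0.13 ]), 'box': array([0.731, 0.038, 0.07 ]), 'tumb': array([ 0.375, -0.474,  0.1  ])}
scoop [ 0.5425  0.1046  0.4385 -0.0035] 25.126066505130204 [-1.4 -2.  -0.9 -1.9 -1.3 -0.2  0.5 -0.5  0.1 -0.9 -1.4 -0.8  0.   0.2
 -0.1  0.4 -1.1 -0.9  0.4 -1.6  0.  -0.  -0.  -1.4]
handle [0.5471 0.1067 0.0835]
scoop [ 0.543   0.1049  0.4385 -0.0033] 25.12556054914245 [-0.  -0.  -0.  -0.  -0.  -0.   0.  -0.  -0.  -0.  -0.  -0.   0.1  0.7
  0.   1.  -1.  -0.5  0.5 -1.2  0.2  0.6  0.1 -0.7]
handle [0.5475 0.1071 0.0837]
handle front tri [0.51925246 0.0935773  0.1138689 ] 0.0018103314387866857
[0.58063579 0.1206843  0.11374367] 0.002951020346394201
```

arm_command --travel '[[0.003,0.004,-0.06],[0.006,0.009,-0.14],[0.006,0.009,-0.22],[0.006,0.009,-0.28],[0.006,0.009,-0.316],[0.006,0.009,-0.316],[0.006,0.009,-0.316]]' --delta_rot '[[0,0,0],[0,0,0],[0,0,0],[0,0,0],[0,0,0],[0,0,0],[0,0,0]]'

```text
time_s: 3.5
tcp_pos: [0.5481, 0.108, 0.0885]
eef_rot: [-180.0, 0.1, -154.9]
contact_force: [-0.4, 0.4, -0.0]
gripper_width: 0.0878
gripper_force: 0.0
```

arm_command --travel '[[0,0,0],[0,0,0],[0,0,0],[0,0,0],[0,0,0],[0,0,0],[0,0,0],[0,0,0]]' --delta_rot '[[0,0,0],[0,0,0],[0,0,0],[0,0,0],[0,0,0],[0,0,0],[0,0,0],[0,0,0]]' --grip 0 --newtons 60

```text
time_s: 4.5
tcp_pos: [0.5475, 0.1084, 0.0875]
eef_rot: [-180.0, -0.0, -154.9]
contact_force: [0.4, 0.6, -0.0]
gripper_width: 0.0176
gripper_force: 60.0
```

```bash
python3 cap.py wrist w3
```

```text
4.5 [0.5475 0.1084 0.0875] [-180.     -0.   -154.89] [ 0.4  0.6 -0. ]
```

View pics/w3.png

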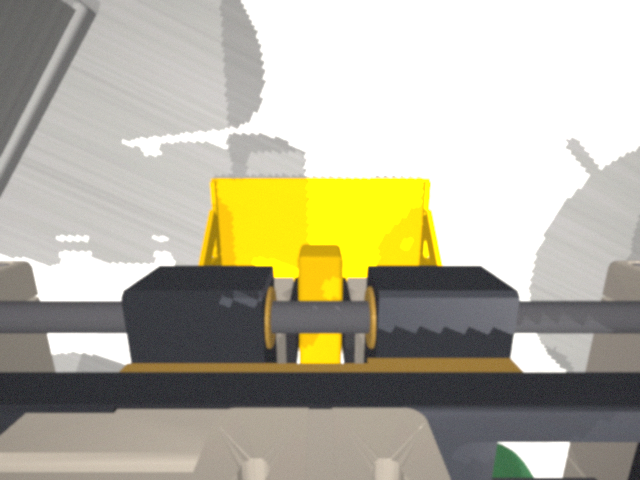

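```bash
cat > ov.py <<'E'
from fit import *
import cv2
w,s=pickle.load(open('w1.pkl','rb'));im=np.clip(w['img'][:,:,::-1]*1.3,0,255).astype('uint8').copy()
for X in(rim,[[.21,.077,0],[.21,-.077,0],[0,-.077,0],[0,.077,0]]):
    print(proj(w,bin_pts(pb,X)).round());cv2.polylines(im,[proj(w,bin_pts(pb,X)).astype(int)],True,(255,0,0),1)
cv2.imwrite('pics/w1o.png',im)
w,s=pickle.load(open('w3.pkl','rb'))
R=Ro.from_euler('xyz',s['eef_rot'],degrees=True).as_matrix()
for u in((214,180),(428,180)):print('lip tool frame',R.T@(atz(w,u,.003)-s['tcp_pos']))
E
python3 ov.py|tail -12
```

```text
[ 0.45795286 -0.16747437  0.08481964]]
rest {'jar': array([0.662, 0.292, 0.13 ]), 'box': array([0.731, 0.038, 0.07 ]), 'tumb': array([ 0.375, -0.474,  0.1  ])}
[[259. 483.]
 [113. 397.]
 [253. 204.]
 [394. 306.]]
[[263. 438.]
 [144. 366.]
 [259. 207.]
 [374. 291.]]
lip tool frame [ 0.05065563 -0.06819793  0.08454366]
lip tool frame [0.050651   0.06837021 0.08454052]
```

View pics/w1o.png

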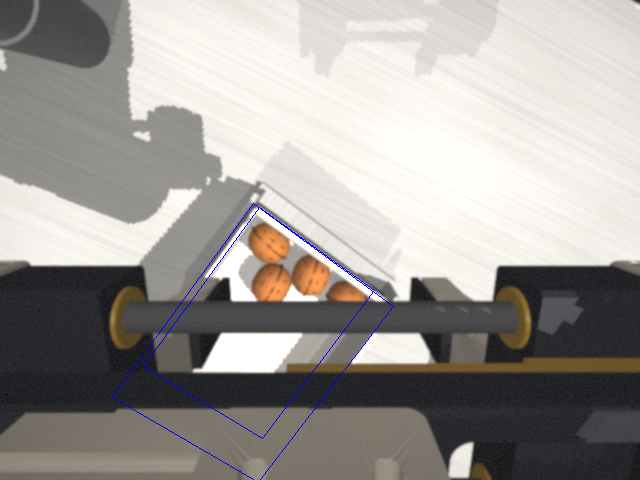

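```bash
cat > way.py <<'E'
from fit import *
def tcp(lx,lz,e,ly=0):
    L=bin_pts(pb,[[lx,ly,lz]])[0]
    R=rz(pb[2])@Ro.from_euler('y',-(pb[3]+e)).as_matrix()
    return L+R@[.0506,0,.0875]
if __name__=='__main__':
    print('WAY')
    for l in((.095,.06,.05),(.095,.01,.05),(.095,.002,.05),(.05,.002,.05),(.003,.002,.05),(.003,.002,0),(.003,.03,-.3),(.003,.06,-.3)):
        print(l,tcp(*l).round(4))
E
python3 way.py|sed -n '/WAY/,$p'
```

```text
WAY
(0.095, 0.06, 0.05) [ 0.5833 -0.1942  0.1989]
(0.095, 0.01, 0.05) [ 0.5908 -0.1958  0.1495]
(0.095, 0.002, 0.05) [ 0.592  -0.196   0.1416]
(0.05, 0.002, 0.05) [ 0.5485 -0.1868  0.1346]
(0.003, 0.002, 0.05) [ 0.5031 -0.1771  0.1274]
(0.003, 0.002, 0) [ 0.5077 -0.1781  0.1257]
(0.003, 0.03, -0.3) [ 0.5292 -0.1826  0.1383]
(0.003, 0.06, -0.3) [ 0.5246 -0.1817  0.168 ]
```

arm_command --travel '[[0,0,0.05],[0,0,0.14],[0,0,0.24],[0.01,-0.06,0.324],[0.03,-0.15,0.324],[0.05,-0.27,0.324],[0.07,-0.39,0.324],[0.07,-0.5,0.324],[0.07,-0.58,0.324],[0.07,-0.605,0.324],[0.07,-0.605,0.324],[0.07,-0.605,0.324],[0.07,-0.605,0.324]]' --delta_rot '[[0,0,0],[0,0,0],[0,0,0],[0,0,-0.05],[0,0,-0.12],[0,0,-0.2],[0,0,-0.28],[0,0,-0.35],[0,0,-0.4],[0,0,-0.413],[0,0,-0.413],[0,0,-0.413],[0,0,-0.413]]'

```text
time_s: 6.18
tcp_pos: [0.5827, -0.193, 0.2497]
eef_rot: [180.0, 0.0, 168.0]
contact_force: [-1.0, -0.1, -1.5]
gripper_width: 0.0179
gripper_force: 60.0
```

arm_command --travel '[[0,0,-0.03],[0,0,-0.07],[0.0,0,-0.102],[0.003,0,-0.13],[0.006,-0.002,-0.155],[0.01,-0.002,-0.175],[0.014,-0.004,-0.192],[0.016,-0.004,-0.201],[0.016,-0.004,-0.201],[0.016,-0.004,-0.201]]' --delta_rot '[[-0.01,-0.05,0],[-0.02,-0.1,0],[-0.0272,-0.1277,0],[-0.0272,-0.1277,0],[-0.0272,-0.1277,0],[-0.0272,-0.1277,0],[-0.0272,-0.1277,0],[-0.0272,-0.1277,0],[-0.0272,-0.1277,0],[-0.0272,-0.1277,0]]'

```text
time_s: 7.42
tcp_pos: [0.5907, -0.1961, 0.1494]
eef_rot: [180.0, 11.8, 167.9]
contact_force: [-0.3, -0.2, -2.0]
gripper_width: 0.0177
gripper_force: 60.0
```

```bash
python3 cap.py top t2; python3 cap.py wrist w4;python3 -c "
import cv2,numpy as np
a=cv2.imread('pics/t2.png')[160:310,310:470];b=cv2.imread('pics/w4.png')[0:300]
cv2.imwrite('pics/t2c.png',np.vstack([cv2.resize(a,(320,300)),]) if 0 else np.hstack([cv2.resize(a,(400,375)),cv2.resize(b,(400,188)).repeat(1,0) if 0 else cv2.copyMakeBorder(cv2.resize(b,(400,188)),0,187,0,0,0)]))"
```

```text
7.425 [ 0.5907 -0.1961  0.1494] [179.99  11.78 167.94] [-0.3 -0.2 -2. ]
7.475 [ 0.5907 -0.1961  0.1495] [179.99  11.79 167.93] [-0.9  0.3 -1. ]
```

View pics/t2c.png

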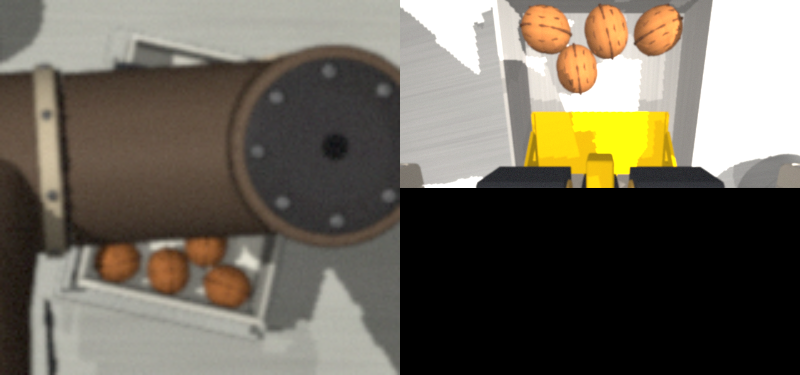

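The scoop is centred between the side walls, with its lip clear behind the nuts. Now I'll feel down for the floor.

arm_command --travel '[[0.0,0,-0.004],[0.001,0,-0.008],[0.002,0,-0.012],[0.002,0,-0.012]]' --delta_rot '[[0,0,0],[0,0,0],[0,0,0],[0,0,0]]'

```text
time_s: 8.02
tcp_pos: [0.5914, -0.196, 0.1428]
eef_rot: [180.0, 11.7, 167.9]
contact_force: [0.8, -0.3, -0.4]
gripper_width: 0.0179
gripper_force: 60.0
```

arm_command --travel '[[0,0,-0.002],[0,0,-0.004],[0,0,-0.004]]' --delta_rot '[[0,0,0],[0,0,0],[0,0,0]]'

```text
time_s: 8.4
tcp_pos: [0.5918, -0.1961, 0.1414]
eef_rot: [180.0, 11.8, 167.9]
contact_force: [-0.0, 0.4, 1.5]
gripper_width: 0.0174
gripper_force: 60.0
```

arm_command --travel '[[0,0,-0.002],[0,0,-0.004],[0,0,-0.004]]' --delta_rot '[[0,0,0],[0,0,0],[0,0,0]]'

```text
time_s: 8.78
tcp_pos: [0.5926, -0.1962, 0.1408]
eef_rot: [-180.0, 11.9, 168.0]
contact_force: [-2.8, 0.8, 10.8]
gripper_width: 0.0173
gripper_force: 60.0
```

arm_command --travel '[[-0.0,0.0,0.002],[-0.015,0.003,0.0],[-0.03,0.006,-0.002],[-0.045,0.01,-0.005],[-0.06,0.013,-0.007],[-0.075,0.016,-0.01],[-0.087,0.018,-0.012],[-0.087,0.018,-0.012]]' --delta_rot '[[0,0,0],[0,0,0],[0,0,0],[0,0,0],[0,0,0],[0,0,0],[0,0,0],[0,0,0]]'

```text
time_s: 9.78
tcp_pos: [0.5476, -0.1869, 0.1333]
eef_rot: [180.0, 11.8, 167.9]
contact_force: [1.0, -0.5, 5.3]
gripper_width: 0.0177
gripper_force: 60.0
```

arm_command --travel '[[-0.01,0.002,-0.002],[-0.02,0.004,-0.003],[-0.03,0.006,-0.005],[-0.04,0.008,-0.006],[-0.05,0.01,-0.008],[-0.06,0.013,-0.01],[-0.06,0.013,-0.01]]' --delta_rot '[[0,0,0],[0,0,0],[0,0,0],[0,0,0],[0,0,0],[0,0,0],[0,0,0]]'

```text
time_s: 10.65
tcp_pos: [0.5176, -0.1805, 0.1281]
eef_rot: [180.0, 11.8, 167.9]
contact_force: [2.0, -0.1, 5.2]
gripper_width: 0.0176
gripper_force: 60.0
```

```bash
python3 cap.py wrist w5;python3 -c "
import cv2
cv2.imwrite('pics/w5c.png',cv2.imread('pics/w5.png')[0:330,100:540])"
```

```text
10.65 [ 0.5176 -0.1805  0.1281] [179.99  11.75 167.94] [ 2.  -0.1  5.2]
```

View pics/w5c.png

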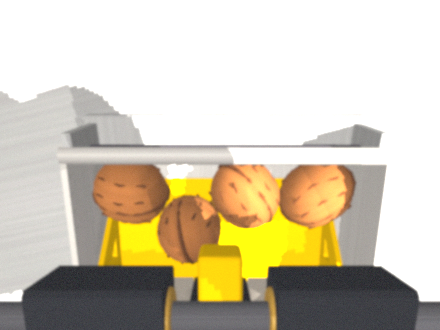

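All four nuts ride over the lip at (130,190), (190,230), (245,193) and (318,193), held against the front wall. I'll push on gently to the wall.

arm_command --travel '[[-0.008,0.002,-0.001],[-0.014,0.003,-0.002],[-0.02,0.004,-0.003],[-0.02,0.004,-0.003]]' --delta_rot '[[0,0,0],[0,0,0],[0,0,0],[0,0,0]]'

```text
time_s: 11.2
tcp_pos: [0.5074, -0.1785, 0.1263]
eef_rot: [180.0, 11.7, 167.9]
contact_force: [1.0, 0.3, 3.4]
gripper_width: 0.0176
gripper_force: 60.0
```

arm_command --travel '[[-0.004,0.001,-0.001],[-0.008,0.002,-0.001],[-0.008,0.002,-0.001]]' --delta_rot '[[0,0,0],[0,0,0],[0,0,0]]'

```text
time_s: 11.58
tcp_pos: [0.5039, -0.1776, 0.1259]
eef_rot: [180.0, 11.7, 167.9]
contact_force: [3.6, -1.6, 2.1]
gripper_width: 0.0177
gripper_force: 60.0
```

```bash
cat > w2.py <<'E'
from way import *
print('WAY')
b=tcp(.004,.001,.05)
for e,lz in((.025,.0015),(0,.003),(-.05,.008),(-.1,.0125),(-.15,.017),(-.2,.0215),(-.25,.026),(-.3,.0305),(-.35,.035),(-.4,.039),(-.45,.0435),(-.5,.048)):
    k=np.degrees(.05-e)/90
    print(((tcp(.0045,lz,e)-b)/.5).round(3).tolist(),[round(.208*k,4),round(.978*k,4),0])
E
python3 w2.py|sed -n '/WAY/,$p'
```

```text
WAY
[0.005, -0.001, -0.001] [np.float64(0.0033), np.float64(0.0156), 0]
[0.01, -0.002, 0.001] [np.float64(0.0066), np.float64(0.0311), 0]
[0.017, -0.004, 0.007] [np.float64(0.0132), np.float64(0.0623), 0]
[0.025, -0.005, 0.011] [np.float64(0.0199), np.float64(0.0934), 0]
[0.032, -0.007, 0.015] [np.float64(0.0265), np.float64(0.1245), 0]
[0.039, -0.008, 0.019] [np.float64(0.0331), np.float64(0.1557), 0]
[0.046, -0.01, 0.022] [np.float64(0.0397), np.float64(0.1868), 0]
[0.053, -0.011, 0.025] [np.float64(0.0463), np.float64(0.2179), 0]
[0.059, -0.013, 0.027] [np.float64(0.053), np.float64(0.249), 0]
[0.065, -0.014, 0.029] [np.float64(0.0596), np.float64(0.2802), 0]
[0.071, -0.015, 0.03] [np.float64(0.0662), np.float64(0.3113), 0]
[0.076, -0.016, 0.032] [np.float64(0.0728), np.float64(0.3424), 0]
```

arm_command --travel '[[0.005,-0.001,-0.001],[0.01,-0.002,0.001],[0.017,-0.004,0.007],[0.025,-0.005,0.011],[0.032,-0.007,0.015],[0.039,-0.008,0.019],[0.046,-0.01,0.022],[0.053,-0.011,0.025],[0.053,-0.011,0.025]]' --delta_rot '[[0.003,0.0156,0],[0.0066,0.031,0],[0.013,0.062,0],[0.02,0.093,0],[0.0265,0.1245,0],[0.033,0.156,0],[0.04,0.187,0],[0.046,0.218,0],[0.046,0.218,0]]'

```text
time_s: 12.7
tcp_pos: [0.5297, -0.1829, 0.1373]
eef_rot: [-179.9, -8.5, 167.9]
contact_force: [-0.2, -0.3, 1.3]
gripper_width: 0.0172
gripper_force: 60.0
```

arm_command --travel '[[0.006,-0.002,0.002],[0.012,-0.003,0.004],[0.018,-0.004,0.005],[0.023,-0.005,0.007],[0.023,-0.005,0.007],[0.023,-0.005,0.007]]' --delta_rot '[[0.0065,0.031,0],[0.013,0.062,0],[0.02,0.093,0],[0.0265,0.1245,0],[0.0265,0.1245,0],[0.0265,0.1245,0]]'

```text
time_s: 13.45
tcp_pos: [0.541, -0.1853, 0.1415]
eef_rot: [-180.0, -19.8, 167.9]
contact_force: [-0.6, 0.2, -2.1]
gripper_width: 0.0175
gripper_force: 60.0
```

```bash
cat > nuts.py <<'E'
import sys,cv2,numpy as np
from cap import cap
from h import *
from plant import r
def nuts(n,f):
    c,s=cap(n,f);h=cv2.cvtColor(c['img'],cv2.COLOR_RGB2HSV)
    m=((h[...,0]<15)&(h[...,1]>110)&(h[...,2]>45)).astype('uint8')
    m=cv2.morphologyEx(m,cv2.MORPH_OPEN,np.ones((3,3)))
    k,l,st,ce=cv2.connectedComponentsWithStats(m)
    return c,s,[(st[i].tolist(),ce[i].round(0).tolist()) for i in range(1,k) if st[i,4]>25]
if __name__=='__main__':
    c,s,o=nuts(*sys.argv[1:3]);print(s['time_s'],s['tcp_pos'].round(4),s['eef_rot'].round(1),s['contact_force'].round(1));[print(*x) for x in o]
E
python3 nuts.py wrist w6
```

```text
13.45 [ 0.541  -0.1853  0.1415] [-180.   -19.8  167.9] [-0.6  0.2 -2.1]
[210, 196, 130, 70, 5380] [275.0, 234.0]
[371, 258, 37, 8, 228] [389.0, 262.0]
[274, 261, 23, 17, 291] [287.0, 270.0]
```

arm_command --travel '[[0,0,0.02],[0,0,0.05],[0,0,0.09],[0,0,0.14],[0,0,0.19],[0,0,0.24],[0,0,0.29],[0,0,0.31],[0,0,0.32],[0,0,0.32]]' --delta_rot '[[0,0,0],[0,0,0],[0,0,0],[0,0,0],[0,0,0],[0,0,0],[0,0,0],[0,0,0],[0,0,0],[0,0,0]]'

```text
time_s: 14.75
tcp_pos: [0.5419, -0.1855, 0.3018]
eef_rot: [-180.0, -19.8, 167.9]
contact_force: [0.1, -0.7, -2.3]
gripper_width: 0.0176
gripper_force: 60.0
```

```bash
python3 nuts.py wrist w7
cat > sv.py <<'E'
from fit import *
print('WAY')
print('foot',atz(T,(132.5,286),.01).round(4),'rim',atz(T,(122,284),.068).round(4))
import cv2
for n,C in(('top',T),('scene',S)):
    for z,rr in((.068,.096),(.01,.045)):
        a=np.linspace(0,2*np.pi,8,endpoint=False)
        q=proj(C,np.c_[.449+rr*np.cos(a),.381+rr*np.sin(a),0*a+z]);print(n,z,q.min(0).round(),q.max(0).round())
E
python3 sv.py|sed -n '/WAY/,$p'
```

```text
14.75 [ 0.5419 -0.1855  0.3018] [-180.   -19.8  167.9] [ 0.1 -0.7 -2.3]
[210, 196, 130, 71, 5421] [275.0, 234.0]
[373, 259, 34, 7, 207] [389.0, 262.0]
[274, 261, 23, 18, 291] [287.0, 270.0]
WAY
foot [0.4468 0.3787 0.01  ] rim [0.4484 0.3806 0.068 ]
top 0.068 [ 77. 239.] [167. 329.]
top 0.01 [111. 265.] [152. 305.]
scene 0.068 [390. 139.] [449. 183.]
scene 0.01 [403. 162.] [430. 182.]
```

```bash
cat > pour.py <<'E'
import numpy as np
from scipy.spatial.transform import Rotation as Ro
def tcp(p,d=.03,z=.088,yaw=40,c=(.448,.380)): # p = lip-down pitch deg
    x=np.array([np.cos(np.radians(yaw)),np.sin(np.radians(yaw)),0]);L=np.array([*c,z])+d*x
    return L+Ro.from_euler('zy',[yaw,0],degrees=True).as_matrix()@Ro.from_euler('y',-p,degrees=True).as_matrix()@[.0506,0,.0875]
b=tcp(-20)
print('start',b.round(4),'above shift',((b-[.5415,-.1855,.3015])/.5).round(3))
for p in range(-20,56,5):
    k=(p+20)/90;print(p,((tcp(p)-b)/.5).round(3).tolist(),np.round([.643*k,-.766*k,0],3).tolist())
E
python3 pour.py
```

```text
start [0.5303 0.4491 0.1529] above shift [-0.022  1.269 -0.297]
-20 [0.0, 0.0, 0.0] [0.0, -0.0, 0.0]
-15 [-0.009, -0.008, 0.013] [0.036, -0.043, 0.0]
-10 [-0.019, -0.016, 0.025] [0.071, -0.085, 0.0]
-5 [-0.03, -0.025, 0.036] [0.107, -0.128, 0.0]
0 [-0.041, -0.035, 0.045] [0.143, -0.17, 0.0]
5 [-0.053, -0.045, 0.053] [0.179, -0.213, 0.0]
10 [-0.066, -0.055, 0.06] [0.214, -0.255, 0.0]
15 [-0.079, -0.066, 0.065] [0.25, -0.298, 0.0]
20 [-0.092, -0.077, 0.069] [0.286, -0.34, 0.0]
25 [-0.105, -0.088, 0.072] [0.322, -0.383, 0.0]
30 [-0.119, -0.1, 0.072] [0.357, -0.426, 0.0]
35 [-0.132, -0.111, 0.072] [0.393, -0.468, 0.0]
40 [-0.145, -0.122, 0.069] [0.429, -0.511, 0.0]
45 [-0.159, -0.133, 0.065] [0.464, -0.553, 0.0]
50 [-0.172, -0.144, 0.06] [0.5, -0.596, 0.0]
55 [-0.184, -0.154, 0.053] [0.536, -0.638, 0.0]
```

arm_command --travel '[[0,0.02,0],[0,0.06,0],[0,0.12,0],[0,0.19,0],[0,0.26,0],[0,0.33,0],[0,0.4,0],[0,0.47,0],[0,0.54,0],[0,0.61,0],[0,0.68,0],[0,0.74,0],[0,0.78,0],[0,0.8,0],[0,0.8,0]]' --delta_rot '[[0,0,0.01],[0,0,0.03],[0,0,0.06],[0,0,0.09],[0,0,0.125],[0,0,0.16],[0,0,0.195],[0,0,0.23],[0,0,0.265],[0,0,0.3],[0,0,0.33],[0,0,0.36],[0,0,0.38],[0,0,0.39],[0,0,0.39]]'

```text
time_s: 16.68
tcp_pos: [0.5418, 0.2148, 0.3019]
eef_rot: [-179.9, -19.8, -156.9]
contact_force: [0.4, -0.1, -2.3]
gripper_width: 0.018
gripper_force: 60.0
```

arm_command --travel '[[0,0.02,0],[0,0.06,0],[-0.005,0.12,-0.01],[-0.01,0.18,-0.03],[-0.015,0.25,-0.06],[-0.02,0.32,-0.09],[-0.022,0.38,-0.12],[-0.022,0.43,-0.15],[-0.022,0.46,-0.175],[-0.022,0.469,-0.19],[-0.022,0.469,-0.197],[-0.022,0.469,-0.197],[-0.022,0.469,-0.197]]' --delta_rot '[[0,0,0.01],[0,0,0.03],[0,0,0.05],[0,0,0.075],[0,0,0.1],[0,0,0.125],[0,0,0.15],[0,0,0.17],[0,0,0.18],[0,0,0.188],[0,0,0.188],[0,0,0.188],[0,0,0.188]]'

```text
time_s: 18.3
tcp_pos: [0.5315, 0.4484, 0.2046]
eef_rot: [-180.0, -19.7, -140.1]
contact_force: [0.3, -0.3, -1.4]
gripper_width: 0.0177
gripper_force: 60.0
```

```bash
python3 nuts.py wrist w8; python3 nuts.py top t8
```

```text
18.3 [0.5315 0.4484 0.2046] [-180.   -19.7 -140.1] [ 0.3 -0.3 -1.4]
[209, 197, 131, 69, 5337] [275.0, 234.0]
[373, 259, 34, 7, 208] [389.0, 262.0]
[274, 261, 23, 17, 261] [287.0, 270.0]
18.35 [0.5315 0.4485 0.2045] [-180.   -19.7 -140.1] [-0.4  0.8 -1.8]
[51, 251, 16, 17, 212] [59.0, 259.0]
```

arm_command --travel '[[-0.009,-0.008,-0.002],[-0.019,-0.016,-0.005],[-0.03,-0.025,-0.012],[-0.041,-0.035,-0.021],[-0.047,-0.04,-0.028],[-0.053,-0.045,-0.033],[-0.06,-0.05,-0.037],[-0.066,-0.055,-0.04],[-0.072,-0.06,-0.037],[-0.079,-0.066,-0.035],[-0.085,-0.071,-0.033],[-0.092,-0.077,-0.031],[-0.098,-0.082,-0.029],[-0.105,-0.088,-0.028],[-0.112,-0.094,-0.028],[-0.119,-0.1,-0.028],[-0.119,-0.1,-0.028],[-0.119,-0.1,-0.028]]' --delta_rot '[[0.036,-0.043,0],[0.071,-0.085,0],[0.107,-0.128,0],[0.143,-0.17,0],[0.161,-0.192,0],[0.179,-0.213,0],[0.197,-0.234,0],[0.214,-0.255,0],[0.232,-0.277,0],[0.25,-0.298,0],[0.268,-0.319,0],[0.286,-0.34,0],[0.304,-0.362,0],[0.322,-0.383,0],[0.34,-0.405,0],[0.357,-0.426,0],[0.357,-0.426,0],[0.357,-0.426,0]]'

```text
time_s: 20.65
tcp_pos: [0.4712, 0.3972, 0.1895]
eef_rot: [-179.8, 30.3, -140.0]
contact_force: [0.6, -1.1, -1.0]
gripper_width: 0.0173
gripper_force: 60.0
```

arm_command --travel '[[-0.013,-0.011,0.0],[-0.026,-0.022,-0.003],[-0.04,-0.033,-0.007],[-0.053,-0.044,-0.012],[-0.053,-0.044,-0.012],[-0.053,-0.044,-0.012],[-0.053,-0.044,-0.012]]' --delta_rot '[[0.036,-0.042,0],[0.072,-0.085,0],[0.107,-0.127,0],[0.143,-0.17,0],[0.143,-0.17,0],[0.143,-0.17,0],[0.143,-0.17,0]]'

```text
time_s: 21.52
tcp_pos: [0.4522, 0.365, 0.3279]
eef_rot: [179.3, 44.0, -140.0]
contact_force: [0.5, -0.3, -2.9]
gripper_width: 0.0175
gripper_force: 60.0
```

```bash
python3 nuts.py wrist w9; python3 nuts.py scene s9
```

```text
21.525 [0.4522 0.365  0.3279] [ 179.3   44.  -140. ] [ 0.5 -0.3 -2.9]
[281, 0, 109, 74, 4312] [334.0, 36.0]
[481, 173, 159, 85, 3513] [568.0, 214.0]
[514, 345, 75, 23, 833] [553.0, 356.0]
21.575 [0.4522 0.3649 0.328 ] [ 179.3   44.  -140. ] [ 0.2 -0.2  0. ]
[0, 0, 210, 86, 6891] [67.0, 37.0]
[42, 0, 27, 21, 319] [55.0, 8.0]
[159, 0, 13, 4, 37] [164.0, 1.0]
[570, 0, 70, 49, 1590] [614.0, 19.0]
[458, 17, 182, 144, 6908] [565.0, 78.0]
[446, 33, 54, 42, 1168] [470.0, 56.0]
[498, 97, 11, 12, 76] [503.0, 103.0]
[551, 130, 73, 65, 2203] [588.0, 161.0]
[425, 159, 8, 5, 38] [428.0, 161.0]
[402, 167, 9, 7, 52] [406.0, 170.0]
[427, 168, 10, 8, 59] [431.0, 172.0]
[417, 173, 10, 7, 57] [422.0, 176.0]
[612, 177, 28, 26, 306] [627.0, 189.0]
```

All four nuts show up in the sieve at (428,161), (406,170), (431,172) and (422,176) in the scene view. The last tilt hit the edge of the arm's reach, so I'll back out upward.

arm_command --travel '[[0.02,0.02,0.1],[0.05,0.044,0.15],[0.05,0.044,0.2],[0.05,0.044,0.2],[0.05,0.044,0.2],[0.05,0.044,0.2],[0.05,0.044,0.2]]' --delta_rot '[[-0.036,0.042,0],[-0.072,0.085,0],[-0.107,0.127,0],[-0.143,0.17,0],[-0.143,0.17,0],[-0.143,0.17,0],[-0.143,0.17,0]]'

```text
time_s: 22.5
tcp_pos: [0.4776, 0.3865, 0.4254]
eef_rot: [179.4, 23.9, -140.0]
contact_force: [0.2, -0.6, -1.6]
gripper_width: 0.0175
gripper_force: 60.0
```

```bash
python3 -c "
from plant import r
s=r.get_state();print(s['joints'].round(1) if hasattr(s['joints'],'round') else s['joints'],s['tcp_pos'],s['eef_rot'])"
```

```text
[  62.    -3.2  -12.8    9.7  -58.2 -115.4] [0.47759456 0.38648388 0.42540235] [ 179.43985956   23.92583449 -140.02179905]
```

```bash
python3 -c "
from plant import r
import numpy as np
from scipy.spatial.transform import Rotation as Ro
s=r.get_state();A=Ro.from_euler('xyz',s['eef_rot'],degrees=True);B=Ro.from_euler('xyz',[180,0,-155],degrees=True)
print(np.degrees((B*A.inv()).as_rotvec())/90,(np.array([.548,.1085,.16])-s['tcp_pos'])/.5)"
```

```text
[-0.14839038  0.22157331 -0.16529163] [ 0.14081088 -0.55596776 -0.53080469]
```

arm_command --travel '[[0.0,-0.05,0],[0.03,-0.13,0],[0.07,-0.23,0],[0.1,-0.33,0],[0.141,-0.43,0],[0.141,-0.52,-0.03],[0.141,-0.556,-0.1],[0.141,-0.556,-0.2],[0.141,-0.556,-0.3],[0.141,-0.556,-0.4],[0.141,-0.556,-0.48],[0.141,-0.556,-0.531],[0.141,-0.556,-0.531],[0.141,-0.556,-0.531]]' --delta_rot '[[-0.02,0.03,-0.02],[-0.05,0.07,-0.055],[-0.08,0.12,-0.09],[-0.11,0.17,-0.125],[-0.14,0.21,-0.155],[-0.1484,0.2216,-0.1653],[-0.1484,0.2216,-0.1653],[-0.1484,0.2216,-0.1653],[-0.1484,0.2216,-0.1653],[-0.1484,0.2216,-0.1653],[-0.1484,0.2216,-0.1653],[-0.1484,0.2216,-0.1653],[-0.1484,0.2216,-0.1653],[-0.1484,0.2216,-0.1653]]'

```text
time_s: 24.25
tcp_pos: [0.5479, 0.1086, 0.1628]
eef_rot: [179.9, 0.1, -155.0]
contact_force: [0.3, 0.3, -1.1]
gripper_width: 0.0178
gripper_force: 60.0
```

```bash
python3 nuts.py top t10;python3 -c "
import cv2
a=cv2.imread('pics/t10.png')[200:350,60:320];cv2.imwrite('pics/t10c.png',cv2.resize(a,None,fx=3,fy=3))"
```

```text
24.25 [0.5479 0.1086 0.1628] [ 1.799e+02  1.000e-01 -1.550e+02] [ 0.3  0.3 -1.1]
[137, 283, 16, 17, 209] [145.0, 291.0]
```

arm_command --travel '[[0,0,-0.05],[0,0,-0.1],[0,0,-0.13],[0,0,-0.138],[0,0,-0.138]]' --delta_rot '[[0,0,0],[0,0,0],[0,0,0],[0,0,0],[0,0,0]]'

```text
time_s: 24.92
tcp_pos: [0.5482, 0.1092, 0.0934]
eef_rot: [179.9, 0.1, -154.9]
contact_force: [-0.1, -0.2, -1.9]
gripper_width: 0.0176
gripper_force: 60.0
```

arm_command --travel '[[0,0,-0.005],[0,0,-0.009],[0,0,-0.009]]' --delta_rot '[[0,0,0],[0,0,0],[0,0,0]]'

```text
time_s: 25.3
tcp_pos: [0.5477, 0.109, 0.0883]
eef_rot: [179.9, 0.1, -154.9]
contact_force: [0.7, 1.4, -1.4]
gripper_width: 0.018
gripper_force: 60.0
```

arm_command --travel '[[0,0,-0.002],[0,0,-0.003],[0,0,-0.003]]' --delta_rot '[[0,0,0],[0,0,0],[0,0,0]]'

```text
time_s: 25.68
tcp_pos: [0.5479, 0.1092, 0.0875]
eef_rot: [179.9, 0.1, -154.9]
contact_force: [-2.6, 0.7, 5.7]
gripper_width: 0.0176
gripper_force: 60.0
```

Touchdown, so I'll release and retreat.

arm_command --travel '[[0,0,0],[0,0,0],[0,0,0],[0,0,0],[0,0,0],[0,0,0],[0,0,0]]' --delta_rot '[[0,0,0],[0,0,0],[0,0,0],[0,0,0],[0,0,0],[0,0,0],[0,0,0]]' --grip 1

```text
time_s: 26.55
tcp_pos: [0.5477, 0.1091, 0.0868]
eef_rot: [179.9, 0.1, -154.9]
contact_force: [-0.9, -0.2, -1.1]
gripper_width: 0.0818
gripper_force: 0.0
```

arm_command --travel '[[0,0,0.05],[0,0,0.12],[0,0,0.2],[0,0,0.3],[0,0,0.36],[0,-0.1,0.36],[0,-0.2,0.36],[0,-0.3,0.36],[0,-0.4,0.36],[0,-0.45,0.36],[0,-0.5,0.36],[0,-0.5,0.36],[0,-0.5,0.36]]' --delta_rot '[[0,0,0],[0,0,0],[0,0,0],[0,0,0],[0,0,0],[0,0,0],[0,0,0],[0,0,0],[0,0,0],[0,0,0],[0,0,0],[0,0,0],[0,0,0]]'

```text
time_s: 28.18
tcp_pos: [0.5476, -0.1407, 0.2667]
eef_rot: [179.9, 0.1, -155.0]
contact_force: [0.3, -0.4, -0.3]
gripper_width: 0.0875
gripper_force: 0.0
```

```bash
python3 nuts.py top t11;python3 -c "
import cv2
a=cv2.imread('pics/t11.png')[130:350,50:316];cv2.imwrite('pics/t11c.png',cv2.resize(a,None,fx=2.7,fy=2.7))"
```

```text
28.175 [ 0.5476 -0.1407  0.2667] [ 1.799e+02  1.000e-01 -1.550e+02] [ 0.3 -0.4 -0.3]
[98, 260, 47, 35, 760] [118.0, 275.0]
[137, 283, 18, 17, 230] [145.0, 291.0]
```

View pics/t11c.png

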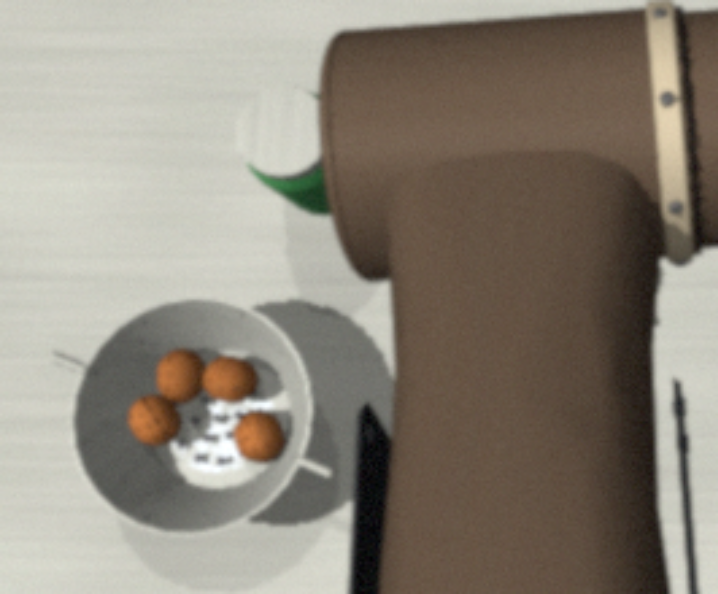

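All four nuts lie in the upright sieve, at crop positions (180,375), (230,379), (154,420) and (260,437). I'll check that the scoop stands as it did at the start, then hand in.

Run:
```python
import cv2,pickle,numpy as np
from cap import cap
from plant import close_job
d=pickle.load(open('d0.pkl','rb'))
def bb(i):
    h=cv2.cvtColor(i,cv2.COLOR_RGB2HSV)[140:320,290:420];return cv2.boundingRect(((h[...,0]>20)&(h[...,0]<32)&(h[...,1]>150)&(h[...,2]>60)).astype('uint8'))
a=bb(d['scene']['img']);b=bb(cap('scene','s12')[0]['img']);print(a,b)
if max(abs(np.subtract(a,b)))<=6: print(close_job())
```

```text
(50, 69, 48, 39) (50, 68, 48, 39)
the job is handed in; nothing more can be done
None
```

All four walnuts are in the upright sieve and the scoop is set down upright on the worktop; the job is handed in at about 28 s of the 67 s allowed, but the judge's verdict was not shown.

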